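# Scoop dropped capacitor cans out from under a board guard

### The job

Three loose capacitor cans have rolled under the low clear guard of the board carrier. Pick up the long-handled scoop, gather all three out together in it without touching the guard, and tip them into the square open tray; then lay the scoop back down on open bench, level and right way up. Do not touch the cans with the gripper, and leave the other things on the bench where they are.

Things in the scene. Friction and masses are not known exactly. Their poses are not given: they have to be found in the camera images.
- scoop_grip (a point): Loose steel scoop, 130 g, level on the bench; point: middle of its black grip block, 38 mm above the scoop's underside. x runs from grip to lip, z up. Block 80 mm long (x -40 to 40), 22 wide, 20 tall (28 to 48 above the underside); at its rear (x -38 to -28) a foot 40 wide reaches the bench. A bar 12 wide, 30 to 38 above the underside, runs on to the pan's rear wall at x = 135.
- scoop_pan (a point): Middle of the scoop's pan floor (2 mm thick), 172 mm ahead of the grip point, axes as the grip's. Pan 92 mm wide outside, 88 inside; rear wall (x = 135 from the grip point) 38 high; side walls 24 high from there to x = 205; front open.
- scoop_lip (a point): Middle of the front edge of the scoop's lip, 225 mm ahead of the grip point, on the underside. The lip (last 17 mm) is a thin wedge, 1 mm thick at the edge, rising backwards to a sill 3 mm high, 1 mm above the pan floor: it keeps cans in while the scoop is level; tipped lip-down by 50 degrees or more they slide out.
- carrier: Fixed aluminium board carrier. Origin on the bench on the middle line of its lane; x points into the lane, from the open mouth (x = -70 mm) to the stop, y across it, z up. The lane's floor is the bench, 100 mm wide between two rails 20 mm high and 8 mm thick, from the mouth inwards. Solid column from x = 105 on.
- stop (a point): Middle of the lower edge of the stop bar's face: the bar closes the lane's inner end at x = 60 mm in the carrier's frame (same axes), across the whole lane, and leans back 10 degrees, 7 mm clear of the bench. The scoop's thin lip can pass up to 15 mm under it, cans cannot: a scoop slid along the bench drives the cans against the bar, where they ride up over its lip.
- guard: Clear plate with an aluminium front edge, fixed on the carrier as a low roof over the lane; same origin and axes as the carrier. It covers x = -70 to 170 mm and y = -70 to 70 mm; underside 58 mm above the bench, top 66 mm (68 mm over the green board on its rear). Must not be touched.
- tray_in (a point): Loose black square open tray, 0.5 kg, 130 x 130 mm outside, 45 mm high, walls 4 mm; this point is the centre of its inner floor, z up, x and y along its sides. It may stand in either of two places.
- reel: Bystander: flat round grey component reel, 116 mm across, 16 mm high, lying on the bench; origin at the centre of its underside. It stands in the place not taken by the tray.
- swab_cup: Bystander: white cup, 64 mm across, 75 mm high; origin at the centre of its underside.
- solvent_bottle: Bystander: white bottle, 52 mm across, 120 mm high; origin at the centre of its underside.
- driver: Bystander: screwdriver lying on the bench, up to 230 mm long along its x axis; origin on its underside.
- board: Bystander: small green board, 90 x 60 x 4 mm, flat on the bench; origin at the centre of its underside.
- weight: Bystander: steel weight, 40 mm across, 44 mm high; origin at the centre of its underside.
- can0_mid (a point): One of three alike capacitor cans: smooth black plastic-sleeved cylinder with rounded ends, 22 mm across, 24 mm long, about 18 g, lying on the lane's floor under the guard; this point is its centre, x along its length. It is free to roll.
- can1_mid (a point): One of three alike capacitor cans: smooth black plastic-sleeved cylinder with rounded ends, 22 mm across, 24 mm long, about 18 g, lying on the lane's floor under the guard; this point is its centre, x along its length. It is free to roll.
- can2_mid (a point): One of three alike capacitor cans: smooth black plastic-sleeved cylinder with rounded ends, 22 mm across, 24 mm long, about 18 g, lying on the lane's floor under the guard; this point is its centre, x along its length. It is free to roll.
There are look-alikes about, which are no part of the job. There is more than one size of the part that bears tray_in; the job needs the largest.

How it is judged (in metres and radians):
On the way:
1. all three cans lie in the scoop's pan at the same time, out from under the guard (x of can0_mid in the frame of scoop_grip between 0.135 and 0.225 m and y of can0_mid in the frame of scoop_grip between -0.046 and 0.046 m and z of can0_mid in the frame of scoop_grip between -0.036 and 0.004 m and x of each of can0_mid, can1_mid, can2_mid in the frame of carrier below -0.082 m and x of can1_mid in the frame of scoop_grip between 0.135 and 0.225 m and y of can1_mid in the frame of scoop_grip between -0.046 and 0.046 m and z of can1_mid in the frame of scoop_grip between -0.036 and 0.004 m and x of can2_mid in the frame of scoop_grip between 0.135 and 0.225 m and y of can2_mid in the frame of scoop_grip between -0.046 and 0.046 m and z of can2_mid in the frame of scoop_grip between -0.036 and 0.004 m), for 0.2 s.
At the end, for the whole second after the job is handed in: All three cans lie at rest inside the tray (within its walls, below its rim), the tray stands upright, and the scoop lies at rest on the bench, level and right way up (within 7 degrees, its grip point 30 to 46 mm above the bench) (x of can0_mid in the frame of tray_in between -0.063 and 0.063 m and y of can0_mid in the frame of tray_in between -0.063 and 0.063 m and z of can0_mid in the frame of tray_in between 0 and 0.042 m and linear speed of each of can0, can1, can2 below 0.05 m/s and x of can1_mid in the frame of tray_in between -0.063 and 0.063 m and y of can1_mid in the frame of tray_in between -0.063 and 0.063 m and z of can1_mid in the frame of tray_in between 0 and 0.042 m and x of can2_mid in the frame of tray_in between -0.063 and 0.063 m and y of can2_mid in the frame of tray_in between -0.063 and 0.063 m and z of can2_mid in the frame of tray_in between 0 and 0.042 m and angle between tray_in's own z axis and vertical below 0.1 rad and angle between scoop_grip's own z axis and vertical below 0.12 rad and height (world z) of scoop_grip between 0.03 and 0.046 m and linear speed of scoop below 0.03 m/s); the robot touches nothing.
It fails at once if the scoop touches the guard (over 1 N) (contact force between scoop and guard above 1 N).
It fails at once if the robot touches the guard (over 1 N) (contact force between any of the arm, the fingers and guard above 1 N).
It fails at once if the gripper touches a can (contact force between the fingers and can0 above 0.5 N or contact force between the fingers and can1 above 0.5 N or contact force between the fingers and can2 above 0.5 N).
It fails at once if a bystander is moved by more than 30 mm (distance of any of reel, swab_cup, solvent_bottle, driver, board, weight from where it was at the start of the episode above 0.03 m).
It also fails if it takes over 72 s, if anything falls off the work surface, if the arm or the gripper's body presses on something with over 40 N, if the wrist force passes 120 N, or if a joint passes its speed limit or range.

### The arm

A 6-joint arm with a two-finger parallel gripper is mounted at the origin on the work surface. World frame = base frame: x ahead of the robot, y to its left, z up, the work surface at z = 0. Lengths are in mm, angles in rad, forces in N, time in s.
With the tool pointing down it reaches from about 300 to 775 mm from the base axis. Payload 14.6 kg.
Tool frame: the origin (TCP) lies midway between the tips of the shut fingers; the grasp point (between the pads) lies 19 mm behind it (manip.hold_point_z is the distance from the TCP to the grasp point, in mm); z points along the fingers, y is the direction in which the jaws open and shut (so a half turn about z gives the same grasp; the last joint's range is limited). The gripper opens to 94 mm and grips with 3 to 60 N. Pads are 16 mm wide; open, the fingers measure 119 mm over their backs; the gripper's body (75 mm by 177 mm) begins 78 mm behind the grasp point.
Start: joints at [-1.256, 0.3, 1.521, -0, 1.321, -0.067], TCP at [204.918, -510.39, 205.446] pointing down, gripper open.
Joint ranges: [-3.03, 3.03], [-0.79, 2.21], [0.23, 2.52], [-1.04, 4.18], [0, 3.07], [-2.55, 2.55]. Speed limits (rad/s): [2.22, 2.22, 2.57, 3.14, 3.14, 3.14].

### API

Orientations are given as [roll, pitch, yaw] about the fixed x, y, z axes, in that order (R = Rz(yaw) Ry(pitch) Rx(roll)).
In Python, from cell import manip gives the robot as it stands.
- The arm moves only by the shell command python3 -m crank 'ROWS' [OPENING] [FORCE]. ROWS is JSON, a list of rows, each an object with "offset": the shift along the world's x, y, z in m, a list of three; "spin": the turn about the world's z in degrees. In form: [{"offset": [dx, dy, dz], "spin": spin}, ...]. A call has exactly 8 rows; each row is the pose to reach, as a shift and turn from the pose measured when the call began; what a row does not reach only later rows make up. A row lasts 1/12 s, in which the tool goes at most 41.7 mm and 7.16 degrees, less where a joint would pass 70% of its speed; a pose out of reach is approached as far as the arm can. A call with a gripper value outside its range is refused whole. OPENING is the opening, from 0 (shut) to 1 (fully open), set as the call begins (- or left out, the last holds). The fingers move at their own pace and stop on an object; FORCE is the grip in N (left out, the last holds). Time passes only in rows, so rows that repeat a pose let the fingers close, or fill a call up. It gives the time, the measured TCP pose, the force and the opening at its end, in the units of the state.
- manip.read_state(): the state, without advancing time (a new reading comes with each control period).
- manip.camera(name): name is "scene" or "top" or "wrist"; returns a dict with "pixels" (400x640x3 uint8, red, green, blue), "fx", "fy", "cx", "cy" (pixels), "k1" (the pictures are not rectified: a ray, as slopes to the right and down, at radius r is drawn at 1 + k1 r^2 times it, then the intrinsics apply), "extrinsics" (4x4, takes a point from world to camera coordinates); the wrist camera has in their place "hand_eye" (4x4, takes a point from camera to tool coordinates, whose origin is the TCP and whose axes are the flange's). Camera axes: x right, y down, z forward; pixel columns grow to the right and rows downward; lengths in mm; the calibration is good to about 2 mm. A picture is of the moment at which its call begins: read the wrist's pose just before it. There is no depth.
- manip.sign_off(): hands the job in, once; it reports no verdict.
Trained networks look in a picture, given as the dict that the camera call returned (one of the last four; its "shot" number tells which), for a name from the list of things; names that differ only in an ending like _2 or _b are one class to them, and where a whole thing is asked for, a point or a joint stands for the part that bears it (a point fixed in the world has none). Each returns a list of dicts, best first, with "conf" (0 to 1); they miss things now and then, are a little off and sometimes report something else, mostly with a low value. They report only what shows in the picture. A call takes as long as a camera call. They do not tell look-alikes from the thing itself.
- manip.search_frame(picture, name): "location" ([x, y, z] in mm, in world coordinates, good to about 4 mm: the middle of the surface that is visible of it).
- manip.masks_of(picture, name): "mask" (400x640 bool, what is visible of it).
The state is a dict: "clock": time; "joints": joint angles; "qd": joint speeds; "effort": joint torques, N m; "eef_pos": TCP position; "eef_rot": TCP orientation; "wrist_force": force on the tool from outside, world axes, zero at the start; "moment": the same for the moment, N m; "finger_gap": finger opening in mm.
Only numpy, scipy, OpenCV 4.12 (cv2) and the standard library are available. Lean on these libraries where they do the work, as an engineer would, in place of code of your own. Each camera call takes 0.05 s, during which the arm holds its last target. There are 200 camera calls.

## Working session

There is one attempt and no reset: what is moved stays moved. The work goes in short steps, Python scripts to look and compute and a shell command to move; the robot and the scene stay as the last step left them, time stands still between calls to the robot, and variables do not carry over. Pictures are saved under pics/ and viewed, about 8 in all and at most 12, crops included, and the job is handed in when it is done.

```bash
mkdir -p pics; ls
cat > h.py <<'E'
from cell import manip
import numpy as np, cv2
def shot(n,save=None):
    p=manip.camera(n)
    if save: cv2.imwrite('pics/'+save,cv2.cvtColor(p['pixels'],cv2.COLOR_RGB2BGR))
    return p
def proj(p,X):
    E=p['extrinsics'];c=E[:3,:3]@np.array(X,float)+E[:3,3];s=c[:2]/c[2];s=s*(1+p['k1']*(s@s))
    return np.array([p['fx']*s[0]+p['cx'],p['fy']*s[1]+p['cy']])
def unproj(p,uv,z):
    d=np.array([(uv[0]-p['cx'])/p['fx'],(uv[1]-p['cy'])/p['fy']]);s=d.copy()
    for _ in range(20): s=d/(1+p['k1']*(s@s))
    E=p['extrinsics'];R=E[:3,:3];o=-R.T@E[:3,3];r=R.T@np.array([s[0],s[1],1.]);return o+r*(z-o[2])/r[2]
E
python3 - <<'E'
from h import *
s=manip.read_state();print(s['eef_pos'],s['eef_rot'],s['finger_gap'],manip.hold_point_z)
for c in['top','scene']:
    p=shot(c,c+'0.png')
    for n in['scoop_grip','scoop_pan','scoop_lip','carrier','stop','guard','tray_in','reel','swab_cup','solvent_bottle','driver','board','weight','can0_mid']:
        print(c,n,[(np.round(d['location']).astype(int).tolist(),round(d['conf'],2)) for d in manip.search_frame(p,n)][:4])
E
```

```text
pics
[ 204.83133087 -510.14641239  204.8899122 ] [-3.14045388e+00 -6.40627747e-05  3.81791616e-01] 94.24838923837233 18.8
top scoop_grip [([613, 8, 0], 0.87)]
top scoop_pan [([611, 7, 2], 0.82)]
top scoop_lip [([613, 4, 3], 0.87)]
top carrier [([616, 278, 62], 0.93), ([613, 6, 4], 0.73)]
top stop [([616, 276, 61], 0.96)]
top guard [([614, 282, 69], 0.76)]
top tray_in [([614, -321, 7], 0.88), ([390, -120, 4], 0.6), ([398, -526, 1], 0.56)]
top reel [([413, -340, 16], 0.69), ([560, -462, 36], 0.24)]
top swab_cup [([382, 206, 29], 0.76)]
top solvent_bottle [([776, 79, 81], 0.83)]
top driver [([790, -213, 22], 0.66), ([558, -463, 37], 0.2)]
top board [([404, 332, 4], 0.81)]
top weight [([613, 279, 60], 0.75), ([560, -462, 38], 0.58)]
top can0_mid [([616, 278, 61], 0.72)]
scene scoop_grip [([603, 0, 12], 0.6), ([624, 271, 67], 0.29)]
scene scoop_pan [([606, -2, 11], 0.65)]
scene scoop_lip [([599, 4, 10], 0.77)]
scene carrier [([621, 268, 64], 0.7), ([598, 3, 11], 0.45)]
scene stop [([624, 270, 63], 0.91)]
scene guard [([616, 268, 60], 0.61), ([389, 188, 56], 0.38)]
scene tray_in [([394, -520, 6], 0.85), ([388, -113, 0], 0.77), ([607, -313, 4], 0.76)]
scene reel [([419, -342, 18], 0.88), ([609, -312, 0], 0.21)]
scene swab_cup [([389, 187, 54], 0.94), ([603, -1, 16], 0.28)]
scene solvent_bottle [([786, 72, 72], 0.78)]
scene driver [([794, -219, 27], 0.94)]
scene board [([405, 328, 3], 0.86)]
scene weight [([568, -476, 36], 0.51)]
scene can0_mid []
```

View pics/top0.png

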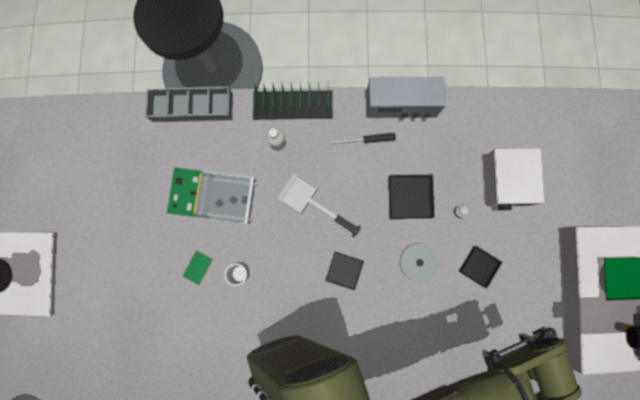

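View pics/scene0.png

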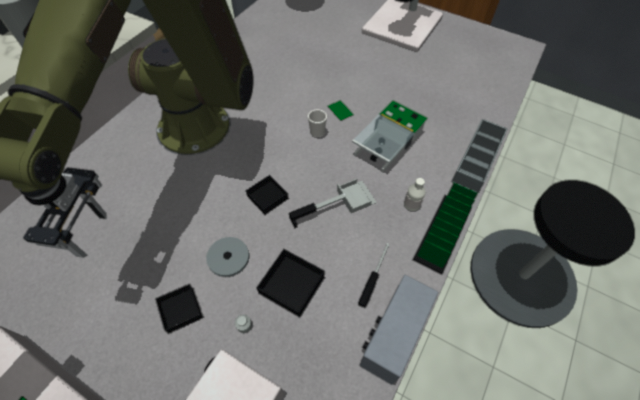

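Top view: large tray at (411,196); smaller look-alikes at (345,270) and (480,266); reel at (419,262). Scoop: grip (347,225), pan (297,193). The carrier mouth faces right at (252,200), and three cans show at ~(220,200), (233,201), (243,198).

Run:
```python
from h import *
p=shot('top')
im=cv2.cvtColor(p['pixels'],cv2.COLOR_RGB2BGR)
c=cv2.resize(im[155:245,160:370],None,fx=3.8,fy=3.8,interpolation=cv2.INTER_CUBIC);
for u in range(160,370,10): cv2.line(c,(int((u-160)*3.8),0),(int((u-160)*3.8),4 if u%50 else 14),(0,0,255),1)
for v in range(160,245,10): cv2.line(c,(0,int((v-155)*3.8)),(4 if v%50 else 14,int((v-155)*3.8)),(0,0,255),1)
cv2.imwrite('pics/crop1.png',c)
for n,z in(('scoop_grip',20),('tray_in',20),('guard',66)):
  for d in manip.masks_of(p,n)[:3]:
    m=d['mask'].astype(np.uint8);ys,xs=np.nonzero(m)
    r=cv2.minAreaRect(np.c_[xs,ys].astype(np.float32));b=cv2.boxPoints(r)
    print(n,round(d['conf'],2),r,[unproj(p,q,z)[:2].round().tolist() for q in b])
# black part of scoop = grip
hsv=cv2.cvtColor(im,cv2.COLOR_BGR2HSV)[...,2]
m=np.zeros_like(hsv);m[205:245,325:368]=(hsv[205:245,325:368]<70)
ys,xs=np.nonzero(m);r=cv2.minAreaRect(np.c_[xs,ys].astype(np.float32))
print('grip',r,[unproj(p,q,40)[:2].round() for q in cv2.boxPoints(r)],unproj(p,(xs.mean(),ys.mean()),40), 'mm/px',unproj(p,(321,200),0)-unproj(p,(320,200),0))
```

```text
scoop_grip 0.8 ((321.5384521484375, 208.6923065185547), (87.08793640136719, 31.063213348388672), 33.6900634765625) [[612.0, 84.0], [691.0, 32.0], [542.0, -184.0], [466.0, -132.0]]
tray_in 0.85 ((344.8500061035156, 270.45001220703125), (31.622774124145508, 31.939001083374023), 18.43494987487793) [[364.0, -59.0], [453.0, -89.0], [422.0, -178.0], [334.0, -147.0]]
tray_in 0.79 ((410.7119445800781, 195.9935760498047), (45.22166442871094, 46.312076568603516), 88.26429748535156) [[680.0, -249.0], [683.0, -390.0], [546.0, -389.0], [543.0, -250.0]]
tray_in 0.78 ((480.4264831542969, 265.9559020996094), (33.95671844482422, 32.756229400634766), 30.963756561279297) [[387.0, -452.0], [469.0, -506.0], [416.0, -593.0], [333.0, -539.0]]
guard 0.76 ((209.8126983642578, 194.70164489746094), (82.34954833984375, 47.89326858520508), 7.352379322052002) [[563.0, 407.0], [705.0, 393.0], [670.0, 147.0], [531.0, 163.0]]
grip ((355.40771484375, 230.1615447998047), (1.3643819093704224, 8.062257766723633), 29.744882583618164) [array([ 502., -142.]), array([ 522., -154.]), array([ 520., -158.]), array([ 500., -146.])] [ 506.27237771 -147.83375914   40.        ] mm/px [-0.03004031 -3.04650456  0.        ]
```

View pics/crop1.png

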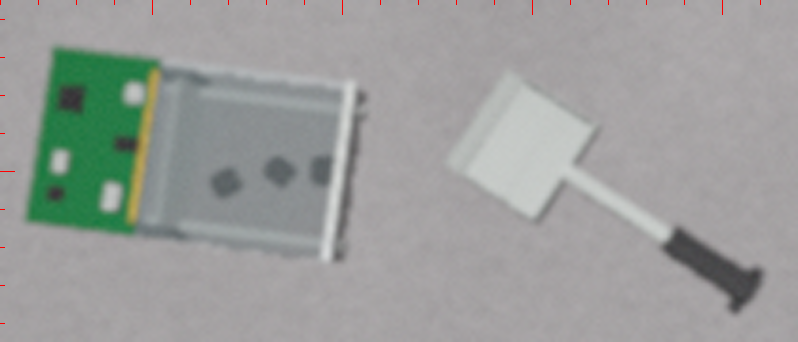

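The crop confirms: scoop foot ends at crop (763,270)/(735,310), lip ends at (510,72)/(447,167). Guard front edge runs (355,82) to (327,260), with its rear corners at (55,47)/(27,220). Three cans lie in the lane. The largest tray is the one at world (614,-321), ~140 mm across against ~95 mm for the other two.

Run:
```python
from h import *
p=shot('top')
U=lambda x,y,z:unproj(p,(160+x/3.8,155+y/3.8),z)[:2]
foot=(U(763,270,30)+U(735,310,30))/2; lip=(U(510,72,2)+U(447,167,2))/2; rear=(U(598,127,30)+U(537,221,30))/2
gf=U(672,236,46)
d=lip-foot;print('foot',foot,'lip',lip,'len',np.hypot(*d),'yaw',np.degrees(np.arctan2(d[1],d[0])),'rear',rear,'lipw',np.hypot(*(U(510,72,2)-U(447,167,2))))
u=d/np.hypot(*d);print('grip from lip',lip-225*u,'from foot',foot+38*u,'from rear',rear-135*u,'from gripfront',gf-40*u)
a,b=U(355,82,66),U(327,260,66);c,e=U(55,47,68),U(27,220,68)
for q in(a,b,c,e):print(q)
m=(a+b)/2;k=(c+e)/2;v=k-m;print('mouth',m,'rear',k,'len',np.hypot(*v),'yaw',np.degrees(np.arctan2(v[1],v[0])),'fw',np.hypot(*(a-b)))
```

```text
foot [ 507.98094234 -155.37986021] lip [648.42885334  58.07474842] len 255.516116223232 yaw 56.656061689992946 rear [600.27223852 -14.65924876] lipw 91.97541838689958
grip from lip [ 524.75454097 -129.88712127] from foot [ 528.86815955 -123.63518888] from rear [ 526.06765109 -127.43637057] from gripfront [ 527.38341342 -129.1204541 ]
[669.04072324 147.62829191]
[531.70142388 167.83290988]
[699.60842857 384.41526576]
[564.05874176 402.39177506]
mouth [600.37107356 157.7306009 ] rear [631.83358516 393.40352041] len 237.76377904630425 yaw 82.3959320977696 fw 138.81754117309342
```

```bash
python3 -m crank '[{"offset":[0.03,0.03,0],"spin":5},{"offset":[0.056,0.062,0],"spin":10},{"offset":[0.082,0.093,0],"spin":15},{"offset":[0.108,0.124,0],"spin":20},{"offset":[0.134,0.155,0],"spin":25},{"offset":[0.160,0.186,0],"spin":30},{"offset":[0.186,0.217,0],"spin":34.8},{"offset":[0.212,0.248,0],"spin":34.8}]' 1 60
```

```text
clock: 2.42
eef_pos: [417.9, -260.7, 205.7]
eef_rot: [3.141, 0.0, 0.995]
wrist_force: [1.1, -0.6, -0.4]
finger_gap: 94.0
```

```bash
python3 -m crank '[{"offset":[0.024,0.03,0],"spin":0},{"offset":[0.048,0.06,-0.01],"spin":0},{"offset":[0.072,0.09,-0.025],"spin":0},{"offset":[0.096,0.12,-0.04],"spin":0},{"offset":[0.120,0.150,-0.05],"spin":0},{"offset":[0.125,0.158,-0.06],"spin":0},{"offset":[0.125,0.158,-0.06],"spin":0},{"offset":[0.125,0.158,-0.06],"spin":0}]'
cat >> h.py <<'E'
from scipy.spatial.transform import Rotation as Ro
def wshot(save=None):
    s=manip.read_state();p=shot('wrist',save)
    T=np.eye(4);T[:3,:3]=Ro.from_euler('xyz',s['eef_rot']).as_matrix();T[:3,3]=s['eef_pos']
    p['extrinsics']=np.linalg.inv(T@p['hand_eye']);p['cut']=s;return p
E
python3 - <<'E'
from h import *
p=wshot('w1.png');print(p['cut']['eef_pos'],p['cut']['eef_rot'])
print([(d['location'].round() if hasattr(d['location'],'round') else d['location'],d['conf']) for n in('scoop_grip','scoop_pan') for d in manip.search_frame(p,n)])
E
```

```text
clock: 3.08
eef_pos: [542.5, -102.6, 145.4]
eef_rot: [-3.141, 0.001, 0.996]
wrist_force: [-0.1, -0.6, -0.7]
finger_gap: 94.0
[ 542.50891109 -102.64513263  145.377409  ] [-3.14107140e+00  5.77922183e-04  9.95570170e-01]
[([607.1, 4.1, 1.2], 0.94), ([605.2, 7.8, 3.6], 0.88)]
```

View pics/w1.png

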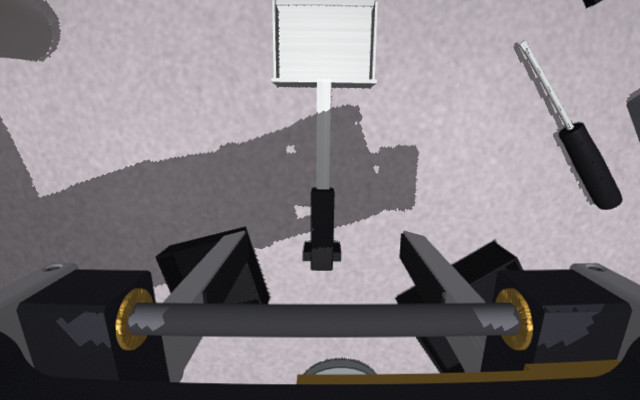

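Wrist view: grip block front at (322,188), block rear ~(322,270), pan rear wall (273,82)–(377,82). It points straight up the picture.

Run:
```python
from h import *
p=wshot();s=p['cut']
gf=unproj(p,(322.5,188),48)[:2];w=unproj(p,(325,81),38)[:2];r=unproj(p,(322,249),48)[:2]
print('front',gf,'wall',w,'rear',r, 'dist f-w',np.hypot(*(w-gf)),'f-r',np.hypot(*(gf-r)))
d=w-gf;u=d/np.hypot(*d);print('yaw',np.degrees(np.arctan2(*d[::-1])),'tool',np.degrees(s['eef_rot'][2]),'target g30',gf-10*u,w-105*u)
```

```text
front [550.96480833 -90.76042759] wall [604.08306514 -13.35293122] rear [ 517.82406573 -140.64218305] dist f-w 93.88008149029412 f-r 59.88738053259078
yaw 55.54146567876149 tool 56.90115612544927 target g30 [545.30671175 -99.00578647] [544.67305104 -99.92919948]
```

```bash
python3 -m crank '[{"offset":[0.0025,0.003,-0.03],"spin":-0.7},{"offset":[0.0025,0.003,-0.06],"spin":-0.7},{"offset":[0.0025,0.003,-0.09],"spin":-0.7},{"offset":[0.0025,0.003,-0.115],"spin":-0.7},{"offset":[0.0025,0.003,-0.1262],"spin":-0.7},{"offset":[0.0025,0.003,-0.1262],"spin":-0.7},{"offset":[0.0025,0.003,-0.1262],"spin":-0.7},{"offset":[0.0025,0.003,-0.1262],"spin":-0.7}]' 1 60 && python3 -m crank '[{"offset":[0,0,0],"spin":0},{"offset":[0,0,0],"spin":0},{"offset":[0,0,0],"spin":0},{"offset":[0,0,0],"spin":0},{"offset":[0,0,0],"spin":0},{"offset":[0,0,0],"spin":0},{"offset":[0,0,0],"spin":0},{"offset":[0,0,0],"spin":0}]' 0 60
```

```text
clock: 3.95
eef_pos: [546.1, -101.4, 22.3]
eef_rot: [3.137, -0.001, 0.98]
wrist_force: [0.0, 0.1, -0.0]
finger_gap: 94.0
clock: 4.62
eef_pos: [546.1, -101.3, 22.2]
eef_rot: [3.137, -0.001, 0.98]
wrist_force: [-0.0, 0.4, -0.2]
finger_gap: 44.0
```

```bash
python3 -m crank '[{"offset":[0,0,0],"spin":0},{"offset":[0,0,0],"spin":0},{"offset":[0,0,0],"spin":0},{"offset":[0,0,0],"spin":0},{"offset":[0,0,0],"spin":0},{"offset":[0,0,0],"spin":0},{"offset":[0,0,0],"spin":0},{"offset":[0,0,0],"spin":0}]' 0 60
```

```text
clock: 5.28
eef_pos: [546.0, -101.3, 22.2]
eef_rot: [3.137, -0.001, 0.98]
wrist_force: [-1.2, -0.5, -0.2]
finger_gap: 21.6
```

```bash
python3 -m crank '[{"offset":[0,0,0.01],"spin":0},{"offset":[0.004,0.004,0.01],"spin":4},{"offset":[0.008,0.008,0.01],"spin":9},{"offset":[0.012,0.015,0.01],"spin":14},{"offset":[0.018,0.022,0.01],"spin":19},{"offset":[0.0238,0.03,0.01],"spin":24},{"offset":[0.0238,0.03,0.01],"spin":26.3},{"offset":[0.0238,0.03,0.01],"spin":26.3}]'
python3 - <<'E'
from h import *
p=wshot('w2.png')
for n in('can0_mid','stop','scoop_lip','guard'):print(n,[(d['location'],d['conf']) for d in manip.search_frame(p,n)][:3])
E
```

```text
clock: 5.95
eef_pos: [570.2, -71.0, 32.8]
eef_rot: [3.137, -0.001, 1.442]
wrist_force: [-0.4, -0.6, -0.7]
finger_gap: 21.2
can0_mid []
stop [([573.0, 41.3, 39.7], 0.51)]
scoop_lip [([574.4, 38.5, 37.4], 0.74)]
guard []
```

View pics/w2.png

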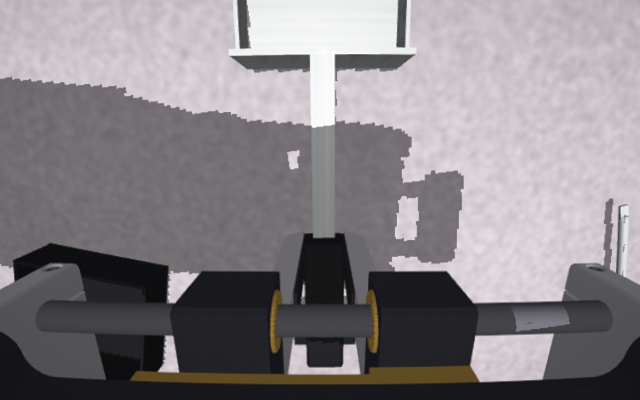

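```bash
python3 -m crank '[{"offset":[0,0,-0.006],"spin":0},{"offset":[0,0,-0.0104],"spin":0},{"offset":[0,0,-0.0104],"spin":0},{"offset":[0,0,-0.0104],"spin":0},{"offset":[0,0,-0.0104],"spin":0},{"offset":[0,0,-0.0104],"spin":0},{"offset":[0,0,-0.0104],"spin":0},{"offset":[0,0,-0.0104],"spin":0}]' && python3 -m crank '[{"offset":[0,0,0],"spin":0},{"offset":[0,0,0],"spin":0},{"offset":[0,0,0],"spin":0},{"offset":[0,0,0.03],"spin":0},{"offset":[0,0.02,0.07],"spin":0},{"offset":[0,0.04,0.11],"spin":0},{"offset":[0,0.06,0.15],"spin":0},{"offset":[0.01,0.08,0.19],"spin":0}]' 0.6 && python3 -m crank '[{"offset":[0,0.02,0.04],"spin":0},{"offset":[0,0.02,0.08],"spin":0},{"offset":[0,0.02,0.1],"spin":0},{"offset":[0,0.02,0.1],"spin":0},{"offset":[0,0.02,0.1],"spin":0},{"offset":[0,0.02,0.1],"spin":0},{"offset":[0,0.02,0.1],"spin":0},{"offset":[0,0.02,0.1],"spin":0}]'
python3 - <<'E'
from h import *
p=wshot('w3.png');print(p['cut']['eef_pos'])
for n in('can0_mid','scoop_lip','guard','scoop_pan'):print(n,[(d['location'],d['conf']) for d in manip.search_frame(p,n)][:3])
E
```

```text
clock: 6.87
eef_pos: [569.8, -71.7, 21.9]
eef_rot: [3.137, -0.001, 1.438]
wrist_force: [0.3, -1.7, 0.9]
finger_gap: 21.4
clock: 7.53
eef_pos: [576.5, 3.5, 202.4]
eef_rot: [3.137, -0.001, 1.438]
wrist_force: [0.8, -0.4, -0.4]
finger_gap: 56.1
clock: 8.2
eef_pos: [576.2, 23.3, 301.1]
eef_rot: [3.14, -0.001, 1.437]
wrist_force: [-0.8, 0.2, 0.8]
finger_gap: 56.5
[576.21303649  23.34167996 301.05328507]
can0_mid [([607.8, 203.1, 64.3], 0.71)]
scoop_lip [([576.2, 67.8, 1.6], 0.61)]
guard []
scoop_pan []
```

View pics/w3.png

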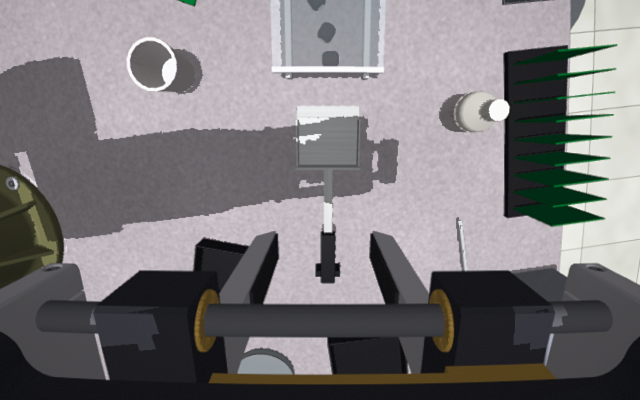

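Scoop lies level at (328,140–285), lip (298–360,107). The guard front edge runs (272,70)–(384,70), with cans at ~(320,3), (326,32), (329,60). I need a closer crop for alignment.

Run:
```python
import cv2
im=cv2.imread('pics/w3.png')[0:185,255:400]
c=cv2.resize(im,None,fx=3.2,fy=3.2,interpolation=cv2.INTER_CUBIC)
for u in range(260,400,10): cv2.line(c,(int((u-255)*3.2),588),(int((u-255)*3.2),582 if u%50 else 572),(0,0,255),1)
for v in range(0,185,10): cv2.line(c,(0,int(v*3.2)),(4 if v%50 else 14,int(v*3.2)),(0,0,255),1)
cv2.imwrite('pics/c3.png',c)
```

```text
(no output)
```

View pics/c3.png

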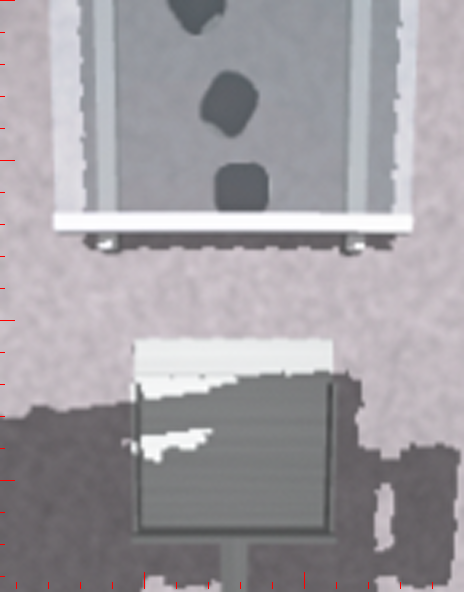

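Run:
```python
from h import *
p=wshot()
U=lambda x,y,z:unproj(p,(255+x/3.2,y/3.2),z)[:2]
yaw=lambda d:np.degrees(np.arctan2(d[1],d[0]))
La,Lb,Ra,Rb=U(118,225,20),U(115,2,20),U(347,225,20),U(350,2,20)
m=(La+Ra)/2;k=(Lb+Rb)/2;print('lane',m,k,'w',np.hypot(*(La-Ra)),np.hypot(*(Lb-Rb)),'yaw',yaw(k-m),yaw(Ra-La)+90,yaw(Rb-Lb)+90)
ga,gb=U(54,214,66),U(412,214,66);print('guard',(ga+gb)/2,np.hypot(*(ga-gb)),yaw(gb-ga)+90)
la,lb=U(134,340,1),U(332,340,1);ra,rb=U(134,540,38),U(336,540,38);
l=(la+lb)/2;r=(ra+rb)/2;print('lip',l,np.hypot(*(la-lb)),yaw(lb-la)+90,'rear',r,np.hypot(*(ra-rb)),yaw(rb-ra)+90,'yaw',yaw(l-r),np.hypot(*(l-r)))
gm=unproj(p,(328,236),48)[:2];print('gripfront',gm,'yaw to lip',yaw(l-gm),np.hypot(*(l-gm)),'to rear',yaw(r-gm))
for c in((197,5),(230,104),(241,186)):print('can',U(*c,11))
print('tool yaw',np.degrees(p['cut']['eef_rot'][2]))
```

```text
lane [602.87766653 167.94189809] [614.47784038 256.29809192] w 100.1099254660745 98.72887650423345 yaw 82.52048734727846 82.44568385746122 82.50082709433387
guard [601.95297261 164.70734267] 140.7604146831284 82.44986704048884
lip [597.23877139 120.83994169] 92.21389500668013 82.41736082185479 rear [586.04905481  32.95070668] 90.82792214881256 82.364943951402 yaw 82.74435869284281 88.59868727006537
gripfront [572.467079   -64.91244522] yaw to lip 82.40392997047843 187.3968675934433 to rear 82.09865514125707
can [599.76174212 260.11454772]
can [608.59157017 218.9901716 ]
can [609.01530736 184.9717398 ]
tool yaw 82.36485315769876
```

```bash
python3 -m crank '[{"offset":[-0.002,-0.025,-0.03],"spin":0},{"offset":[-0.004,-0.05,-0.06],"spin":0},{"offset":[-0.0055,-0.075,-0.09],"spin":0},{"offset":[-0.0064,-0.095,-0.125],"spin":0},{"offset":[-0.0064,-0.095,-0.165],"spin":0},{"offset":[-0.0064,-0.095,-0.2],"spin":0},{"offset":[-0.0064,-0.095,-0.2],"spin":0},{"offset":[-0.0064,-0.095,-0.2],"spin":0}]'
```

```text
clock: 9.17
eef_pos: [569.6, -71.5, 101.9]
eef_rot: [3.14, -0.001, 1.438]
wrist_force: [-0.2, 0.3, 0.3]
finger_gap: 55.8
```

```bash
python3 -m crank '[{"offset":[0.0002,-0.0002,-0.025],"spin":0},{"offset":[0.0002,-0.0002,-0.05],"spin":0},{"offset":[0.0002,-0.0002,-0.07],"spin":0},{"offset":[0.0002,-0.0002,-0.08],"spin":0},{"offset":[0.0002,-0.0002,-0.081],"spin":0},{"offset":[0.0002,-0.0002,-0.081],"spin":0},{"offset":[0.0002,-0.0002,-0.081],"spin":0},{"offset":[0.0002,-0.0002,-0.081],"spin":0}]' && python3 -m crank '[{"offset":[0,0,0],"spin":0},{"offset":[0,0,0],"spin":0},{"offset":[0,0,0],"spin":0},{"offset":[0,0,0],"spin":0},{"offset":[0,0,0],"spin":0},{"offset":[0,0,0],"spin":0},{"offset":[0,0,0],"spin":0},{"offset":[0,0,0],"spin":0}]' 0 60
```

```text
clock: 9.83
eef_pos: [570.8, -71.8, 22.8]
eef_rot: [3.138, -0.001, 1.438]
wrist_force: [-0.2, -0.0, 0.5]
finger_gap: 56.4
clock: 10.5
eef_pos: [570.8, -71.8, 22.8]
eef_rot: [3.138, -0.001, 1.438]
wrist_force: [-0.2, 0.3, 0.5]
finger_gap: 21.8
```

```bash
python3 -m crank '[{"offset":[-0.0017,0.0002,0],"spin":0},{"offset":[-0.0004,0.0101,0],"spin":0},{"offset":[0.0009,0.02,0],"spin":0},{"offset":[0.0022,0.0299,0],"spin":0},{"offset":[0.0036,0.0399,0],"spin":0},{"offset":[0.0049,0.0498,0],"spin":0},{"offset":[0.0062,0.0597,0],"spin":0},{"offset":[0.0062,0.0597,0],"spin":0}]' 0 60
python3 - <<'E'
from h import *
p=shot('top')
im=cv2.cvtColor(p['pixels'],cv2.COLOR_RGB2BGR)
cv2.imwrite('pics/t4.png',cv2.resize(im[160:250,160:340],None,fx=4.4,fy=4.4,interpolation=cv2.INTER_CUBIC))
E
```

```text
clock: 11.17
eef_pos: [577.2, -9.9, 22.8]
eef_rot: [3.138, -0.002, 1.439]
wrist_force: [0.1, 2.2, 1.8]
finger_gap: 21.2
```

View pics/t4.png

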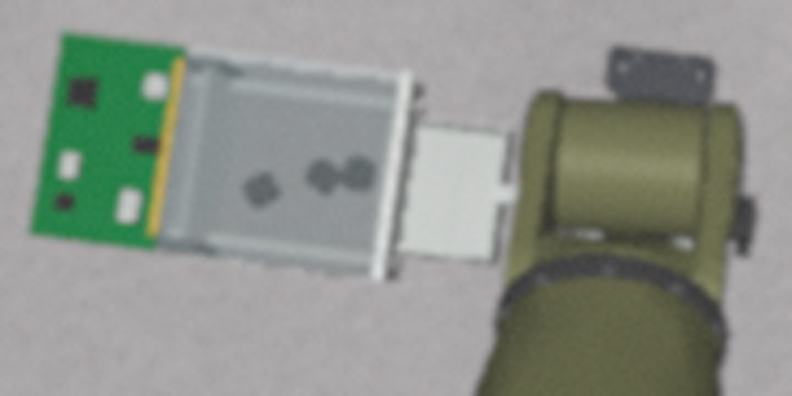

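The scoop is centred in the lane (pan at crop (400–510,190)), forces are tiny, and the cans are being pushed ahead at (262,188), (322,176), (358,173).

```bash
python3 -m crank '[{"offset":[0.0012,0.0089,0],"spin":0},{"offset":[0.0024,0.0178,0],"spin":0},{"offset":[0.0035,0.0268,0],"spin":0},{"offset":[0.0047,0.0357,0],"spin":0},{"offset":[0.0059,0.0446,0],"spin":0},{"offset":[0.0071,0.0535,0],"spin":0},{"offset":[0.0083,0.0624,0],"spin":0},{"offset":[0.0095,0.0714,0],"spin":0}]' 0 60 && python3 -m crank '[{"offset":[0.0007,0.005,0],"spin":0},{"offset":[0.0013,0.0099,0],"spin":0},{"offset":[0.002,0.0149,0],"spin":0},{"offset":[0.0026,0.0198,0],"spin":0},{"offset":[0.0033,0.0248,0],"spin":0},{"offset":[0.0039,0.0297,0],"spin":0},{"offset":[0.0046,0.0347,0],"spin":0},{"offset":[0.0052,0.0396,0],"spin":0}]'
```

```text
clock: 11.88
eef_pos: [586.7, 61.6, 22.8]
eef_rot: [3.138, -0.001, 1.439]
wrist_force: [0.4, -2.4, 1.5]
finger_gap: 21.6
clock: 12.55
eef_pos: [592.0, 101.6, 22.8]
eef_rot: [3.138, -0.001, 1.439]
wrist_force: [-0.4, -2.6, 1.5]
finger_gap: 21.5
```

```bash
python3 -m crank '[{"offset":[0.0005,0.003,0],"spin":0},{"offset":[0.0008,0.006,0],"spin":0},{"offset":[0.0012,0.009,0],"spin":0},{"offset":[0.0014,0.011,0],"spin":0},{"offset":[0.0014,0.011,0],"spin":0},{"offset":[0.0014,0.011,0],"spin":0},{"offset":[0.0014,0.011,0],"spin":0},{"offset":[0.0014,0.011,0],"spin":0}]'
python3 - <<'E'
from h import *
p=shot('top');q=shot('scene')
a=cv2.cvtColor(p['pixels'],cv2.COLOR_RGB2BGR);b=cv2.cvtColor(q['pixels'],cv2.COLOR_RGB2BGR)
A=cv2.resize(a[160:235,155:275],None,fx=5,fy=5,interpolation=cv2.INTER_CUBIC)[:370]
x,y=proj(q,[615,230,20]).astype(int);B=cv2.resize(b[y-30:y+14,x-60:x+60],None,fx=5,fy=5,interpolation=cv2.INTER_CUBIC)
cv2.imwrite('pics/t5.png',np.vstack([A,B]))
E
```

```text
clock: 13.22
eef_pos: [593.4, 112.7, 22.8]
eef_rot: [3.138, -0.002, 1.439]
wrist_force: [-0.5, 1.9, 1.5]
finger_gap: 21.7
```

View pics/t5.png

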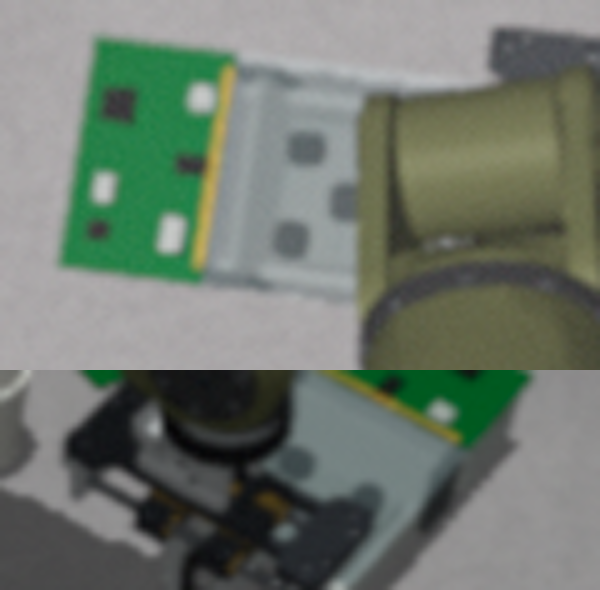

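Run:
```python
from h import *
p=shot('top')
v=np.array([.1313,.9913]);n=np.array([v[1],-v[0]])
g=unproj(p,(160+341/3.8,155+171/3.8),66)[:2]@v
for c in((306,149),(291,240),(348,202)):
    q=unproj(p,(155+c[0]/5,160+c[1]/5),13)[:2];print('carrier x',q@v-g-70,'y off',q@n-575.5)
```

```text
carrier x 47.19333857561398 y off 22.147770584617206
carrier x 47.982620153512954 y off -34.22583853228309
carrier x 16.539805832127087 y off -6.937687599182027
```

```bash
python3 -m crank '[{"offset":[0.0001,0.001,0],"spin":0},{"offset":[0.0003,0.002,0],"spin":0},{"offset":[0.0003,0.002,0],"spin":0},{"offset":[0.0003,0.0015,0],"spin":0},{"offset":[0.0001,0,0],"spin":0},{"offset":[-0.0004,-0.003,0],"spin":0},{"offset":[-0.0009,-0.007,0],"spin":0},{"offset":[-0.0016,-0.012,0],"spin":0}]' && python3 -m crank '[{"offset":[-0.0007,-0.005,0],"spin":0},{"offset":[-0.0015,-0.011,0],"spin":0},{"offset":[-0.0023,-0.0175,0],"spin":0},{"offset":[-0.0033,-0.025,0],"spin":0},{"offset":[-0.0044,-0.033,0],"spin":0},{"offset":[-0.0054,-0.041,0],"spin":0},{"offset":[-0.0065,-0.049,0],"spin":0},{"offset":[-0.0075,-0.057,0],"spin":0}]' && python3 -m crank '[{"offset":[-0.0009,-0.007,0],"spin":0},{"offset":[-0.002,-0.015,0],"spin":0},{"offset":[-0.003,-0.023,0],"spin":0},{"offset":[-0.0042,-0.032,0],"spin":0},{"offset":[-0.0054,-0.041,0],"spin":0},{"offset":[-0.0066,-0.050,0],"spin":0},{"offset":[-0.0078,-0.059,0],"spin":0},{"offset":[-0.009,-0.068,0],"spin":0}]'
```

```text
clock: 14.03
eef_pos: [591.7, 100.4, 22.8]
eef_rot: [3.138, -0.002, 1.439]
wrist_force: [0.2, 1.9, 1.9]
finger_gap: 21.6
clock: 14.7
eef_pos: [584.1, 42.5, 22.8]
eef_rot: [3.138, -0.002, 1.439]
wrist_force: [0.9, 1.2, 0.7]
finger_gap: 21.3
clock: 15.37
eef_pos: [574.9, -26.4, 22.8]
eef_rot: [3.138, -0.002, 1.439]
wrist_force: [-0.3, 0.5, 0.6]
finger_gap: 21.4
```

```bash
python3 -m crank '[{"offset":[-0.0012,-0.009,0],"spin":0},{"offset":[-0.0024,-0.018,0],"spin":0},{"offset":[-0.0036,-0.027,0],"spin":0},{"offset":[-0.0046,-0.035,0],"spin":0},{"offset":[-0.0055,-0.042,0],"spin":0},{"offset":[-0.0061,-0.047,0],"spin":0},{"offset":[-0.0065,-0.05,0],"spin":0},{"offset":[-0.0066,-0.051,0],"spin":0}]'
python3 - <<'E'
from h import *
p=shot('top')
im=cv2.cvtColor(p['pixels'],cv2.COLOR_RGB2BGR)
cv2.imwrite('pics/t6.png',cv2.resize(im[160:250,180:360],None,fx=4.4,fy=4.4,interpolation=cv2.INTER_CUBIC))
E
```

```text
clock: 16.03
eef_pos: [568.3, -77.8, 22.8]
eef_rot: [3.138, -0.002, 1.439]
wrist_force: [0.6, 1.5, 1.6]
finger_gap: 21.6
```

View pics/t6.png

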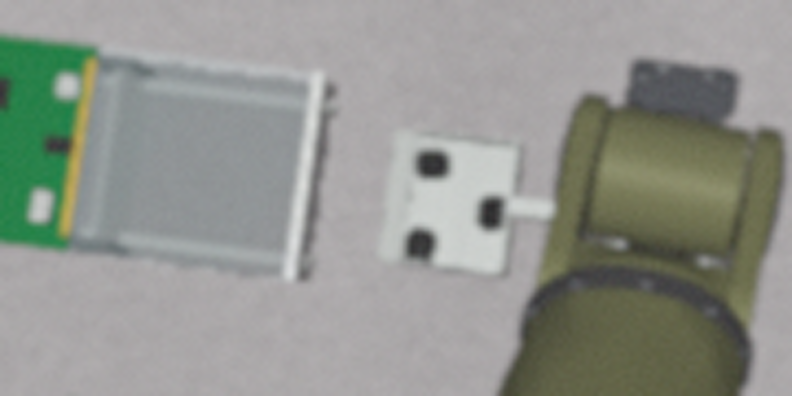

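All three cans are in the pan, clear of the guard (crop (432,163), (420,243), (491,212)). Now lift gently.

```bash
python3 -m crank '[{"offset":[0,0,0.002],"spin":0},{"offset":[0,0,0.006],"spin":0},{"offset":[0,0,0.012],"spin":0},{"offset":[0,0,0.02],"spin":0},{"offset":[0,0,0.029],"spin":0},{"offset":[0,0,0.038],"spin":0},{"offset":[0,0,0.047],"spin":0},{"offset":[0,0,0.056],"spin":0}]' 0 60 && python3 -m crank '[{"offset":[0,-0.001,0.009],"spin":0},{"offset":[0,-0.003,0.018],"spin":0},{"offset":[0,-0.006,0.025],"spin":-1},{"offset":[0,-0.010,0.029],"spin":-2.5},{"offset":[0,-0.016,0.03],"spin":-4.5},{"offset":[-0.001,-0.023,0.03],"spin":-7},{"offset":[-0.002,-0.031,0.03],"spin":-10},{"offset":[-0.003,-0.04,0.03],"spin":-13.5}]'
python3 - <<'E'
from h import *
w=wshot('w7.png')
p=shot('top','t7.png')
for n in('can0_mid','scoop_pan'):
  for q in(p,w):print(n,[(d['location'],d['conf']) for d in manip.search_frame(q,n)][:4])
E
```

```text
clock: 16.75
eef_pos: [568.4, -77.8, 80.0]
eef_rot: [3.137, -0.002, 1.439]
wrist_force: [-0.8, 0.0, -2.1]
finger_gap: 21.7
clock: 17.42
eef_pos: [565.1, -118.5, 109.6]
eef_rot: [3.138, -0.001, 1.199]
wrist_force: [-0.2, 1.1, -3.1]
finger_gap: 21.4
can0_mid [([623.4, 13.8, 86.5], 0.63), ([650.4, 24.8, 108.1], 0.44)]
can0_mid [([584.4, -27.7, 122.5], 0.28)]
scoop_pan [([623.7, 12.3, 89.3], 0.6)]
scoop_pan [([589.5, -25.3, 125.8], 0.57)]
```

```bash
python3 -m crank '[{"offset":[-0.003,-0.010,0],"spin":-4},{"offset":[-0.007,-0.021,0],"spin":-8.5},{"offset":[-0.012,-0.033,0],"spin":-13},{"offset":[-0.018,-0.046,0],"spin":-18},{"offset":[-0.024,-0.059,0],"spin":-23},{"offset":[-0.030,-0.072,0],"spin":-28},{"offset":[-0.036,-0.085,0],"spin":-33},{"offset":[-0.042,-0.098,0],"spin":-38}]' && python3 -m crank '[{"offset":[-0.006,-0.013,0],"spin":-5},{"offset":[-0.012,-0.026,0],"spin":-10},{"offset":[-0.018,-0.039,0],"spin":-15},{"offset":[-0.024,-0.052,0],"spin":-19.5},{"offset":[-0.030,-0.065,0],"spin":-23.5},{"offset":[-0.036,-0.077,0],"spin":-27},{"offset":[-0.041,-0.087,0],"spin":-29.5},{"offset":[-0.045,-0.095,0],"spin":-31}]'
python3 - <<'E'
from h import *
p=shot('top','t8.png')
for n in('can0_mid','scoop_pan','scoop_lip'):
  print(n,[(d['location'],d['conf']) for d in manip.search_frame(p,n)][:4])
p=manip.camera('scene')
print([(d['location'],d['conf']) for d in manip.search_frame(p,'can0_mid')])
E
```

```text
clock: 18.38
eef_pos: [523.1, -215.7, 109.8]
eef_rot: [3.138, -0.002, 0.538]
wrist_force: [0.0, 0.9, -1.6]
finger_gap: 21.6
clock: 19.05
eef_pos: [477.8, -311.2, 109.8]
eef_rot: [3.138, -0.001, -0.005]
wrist_force: [-0.1, -0.4, -1.7]
finger_gap: 21.9
can0_mid [([789.3, -216.2, 22.5], 0.45)]
scoop_pan [([620.3, -314.5, 90.0], 0.65)]
scoop_lip [([620.4, -319.6, 88.4], 0.65)]
[([618.7, 269.5, 61.5], 0.65)]
```

Run:
```python
import cv2
im=cv2.imread('pics/t8.png')[150:290,370:470]
a=cv2.resize(im,None,fx=4,fy=4,interpolation=cv2.INTER_CUBIC)
b=cv2.resize(cv2.convertScaleAbs(im[:90],alpha=2.5,beta=10),None,fx=4,fy=4,interpolation=cv2.INTER_CUBIC)
b=cv2.copyMakeBorder(b,0,200,0,0,cv2.BORDER_CONSTANT)
cv2.imwrite('pics/t8c.png',cv2.hconcat([a,b]))
```

```text
(no output)
```

View pics/t8c.png

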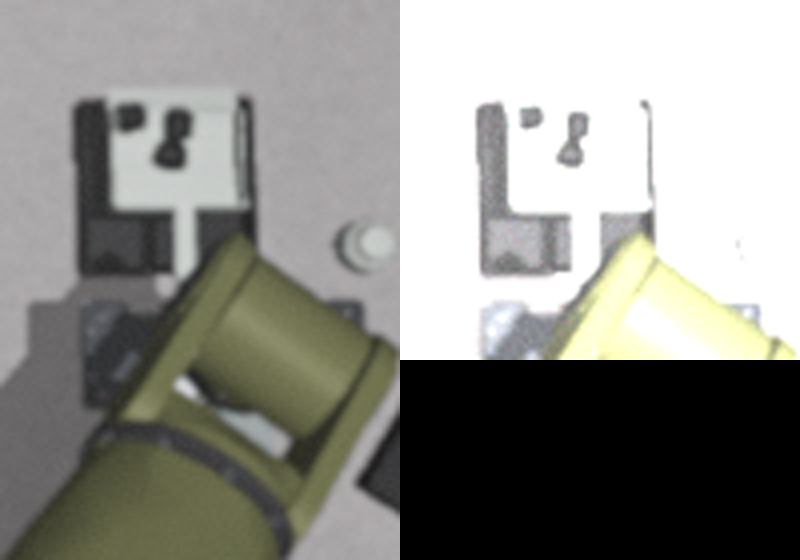

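Run:
```python
from h import *
p=shot('top')
U=lambda x,y,z:unproj(p,(370+x/4,150+y/4),z)[:2].round(1)
print('tray L,R at rim',U(79,225,45),U(254,215,45),'near/far',U(120,273,45),U(90,98,45))
print('pan L,R lip z88',U(108,95,88),U(240,95,88),'rear z125',U(108,210,125),U(243,210,125))
print(manip.read_state()['eef_pos'])
b=cv2.imread('pics/top0.png',0)[165:230,380:445]
ys,xs=np.nonzero(b<75);r=cv2.minAreaRect(np.c_[xs+380,ys+165].astype(np.float32));print(r,unproj(p,r[0],45),unproj(p,(r[0][0],r[0][1]),20))
for q in cv2.boxPoints(r):print(unproj(p,q,45)[:2].round(1))
```

```text
tray L,R at rim [ 579.9 -251.7] [ 586.  -381.3] near/far [ 544.2 -281. ] [ 674.5 -262.3]
pan L,R lip z88 [ 669.1 -269.2] [ 668.3 -364.5] rear z125 [ 581.9 -261.4] [ 581.  -355.3]
[ 478.45411383 -310.08823361  109.83269757]
((411.00390625, 196.11654663085938), (43.076080322265625, 43.5758056640625), 88.09085083007812) [ 609.355212  -315.3171422   45.       ] [ 612.49002498 -319.85169318   20.        ]
[ 672.1 -250.4]
[ 675.4 -380.4]
[ 547.1 -380. ]
[ 544.2 -251.4]
```

All three cans are in the pan (crop (130,117), (178,123), (170,153)), above the tray whose rim centre is (610,-315.5). Lowering the pan level inside the tray walls.

```bash
python3 -m crank '[{"offset":[-0.004,-0.001,0],"spin":0},{"offset":[-0.009,-0.003,-0.003],"spin":0},{"offset":[-0.009,-0.003,-0.01],"spin":0},{"offset":[-0.009,-0.003,-0.02],"spin":0},{"offset":[-0.009,-0.003,-0.032],"spin":0},{"offset":[-0.009,-0.003,-0.044],"spin":0},{"offset":[-0.009,-0.003,-0.054],"spin":0},{"offset":[-0.009,-0.003,-0.06],"spin":0}]' 0 60 && python3 -m crank '[{"offset":[0,0,-0.002],"spin":0},{"offset":[0,0,-0.003],"spin":0},{"offset":[0,0,-0.003],"spin":0},{"offset":[0,0,-0.003],"spin":0},{"offset":[0,0,-0.003],"spin":0},{"offset":[0,0,-0.003],"spin":0},{"offset":[0,0,-0.003],"spin":0},{"offset":[0,0,-0.003],"spin":0}]' 0 60; python3 -c "
from h import *
s=manip.read_state();print(s['moment'],s['wrist_force'])"
```

```text
clock: 20.07
eef_pos: [468.9, -312.6, 47.7]
eef_rot: [3.139, 0.0, -0.001]
wrist_force: [0.0, -0.8, -2.4]
finger_gap: 21.8
clock: 20.73
eef_pos: [469.0, -312.7, 44.9]
eef_rot: [3.139, 0.0, -0.001]
wrist_force: [-0.2, -0.3, -2.9]
finger_gap: 21.6
[0.02638316 0.08930648 0.0165816 ] [-0.18075888 -0.31564778 -2.93322922]
```

```bash
python3 -m crank '[{"offset":[0,0,0],"spin":0},{"offset":[0,0,0],"spin":0},{"offset":[0,0,0],"spin":0},{"offset":[0,0,0],"spin":0},{"offset":[0,0,0],"spin":0},{"offset":[0,0,0],"spin":0},{"offset":[0,0,0],"spin":0},{"offset":[0,0,0],"spin":0}]' 0 4
python3 - <<'E'
from h import *
for i in range(3):
    s=manip.read_state();print(s['moment'],s['wrist_force']);p=shot('top','t9.png')
w=wshot('w9.png')
for n in('scoop_pan','scoop_lip'):
  for q in(p,w):print(n,[(d['location'],d['conf']) for d in manip.search_frame(q,n)][:4])
a=cv2.imread('pics/w7.png').astype(int);b=cv2.imread('pics/w9.png').astype(int)
# bar column profile: first bright pan rows in the wrist view, level vs now
for im in(a,b): print((im[:200:8,305:340].min(2).mean(1)).round().astype(int).tolist())
E
```

```text
clock: 21.4
eef_pos: [469.0, -312.7, 44.9]
eef_rot: [3.139, -0.0, -0.001]
wrist_force: [-0.2, 0.3, -0.4]
finger_gap: 21.7
[ 0.08406897 -0.09427288  0.03387892] [-0.20680216  0.29283508 -0.38248354]
[ 0.11208927 -0.14181491  0.03110196] [ 0.62795338 -0.3275615  -0.17290861]
[ 0.06275288 -0.14437172  0.02219524] [ 0.12566986  0.44356453 -0.08030023]
scoop_pan [([607.9, -313.0, 10.4], 0.97)]
scoop_pan [([575.9, -314.0, 47.3], 0.86)]
scoop_lip [([607.8, -315.0, 12.5], 0.67)]
scoop_lip [([573.0, -310.6, 43.5], 0.74)]
[236, 237, 142, 55, 52, 50, 243, 197, 198, 206, 220, 233, 233, 232, 235, 178, 129, 129, 129, 128, 128, 128, 127, 127, 126]
[34, 32, 31, 139, 236, 238, 241, 248, 193, 194, 185, 184, 185, 186, 177, 233, 235, 221, 214, 207, 164, 132, 132, 130, 130]
```

```bash
python3 -m crank '[{"offset":[0.0055,0,0.0164],"spin":0},{"offset":[0.0124,0,0.0323],"spin":0},{"offset":[0.0207,0,0.0475],"spin":0},{"offset":[0.0302,0,0.062],"spin":0},{"offset":[0.041,0,0.0755],"spin":0},{"offset":[0.053,0,0.088],"spin":0},{"offset":[0.0659,0,0.0995],"spin":0},{"offset":[0.08,0,0.11],"spin":0}]' 0 4
python3 - <<'E'
from h import *
for i in range(3):
    s=manip.read_state();print(s['moment'],s['wrist_force'],s['eef_pos']);p=shot('top','t10.png')
w=wshot('w10.png');q=shot('scene','s10.png')
for n in('scoop_pan','can0_mid','tray_in'):
  for k in(p,q):print(n,[(d['location'],d['conf']) for d in manip.search_frame(k,n)][:4])
E
```

```text
clock: 22.47
eef_pos: [549.2, -312.7, 155.6]
eef_rot: [3.139, 0.001, -0.001]
wrist_force: [-1.3, 0.4, 0.5]
finger_gap: 21.8
[0.06762616 0.29295171 0.05943604] [-1.25051506  0.39400835  0.47771286] [ 549.17156435 -312.69933674  155.60152719]
[ 0.09588156  0.04036749 -0.0167982 ] [2.26964373 0.47136208 2.02102078] [ 551.63878455 -312.7714179   157.59629959]
[0.03626979 0.60796132 0.00466713] [-3.55087424  0.03817552  4.84910723] [ 550.35966955 -312.79700828  156.26651884]
scoop_pan [([636.4, -294.3, 47.5], 0.78)]
scoop_pan [([621.7, -317.0, 47.1], 0.97), ([413.6, -357.3, 17.2], 0.49)]
can0_mid [([656.4, -328.1, 35.6], 0.6)]
can0_mid [([664.3, -337.3, 34.7], 0.58)]
tray_in [([392.4, -119.3, 2.1], 0.95), ([661.5, -263.5, 27.7], 0.78), ([394.0, -525.6, -2.3], 0.57)]
tray_in [([390.6, -522.9, 4.8], 0.81), ([587.8, -344.0, 14.0], 0.7), ([656.3, -287.3, 27.7], 0.44)]
```

```bash
python3 -m crank '[{"offset":[0.007,0,0.005],"spin":0},{"offset":[0.0147,0,0.009],"spin":0},{"offset":[0.022,0,0.013],"spin":0},{"offset":[0.03,0,0.0166],"spin":0},{"offset":[0.0365,0,0.0194],"spin":0},{"offset":[0.0365,0,0.0194],"spin":0},{"offset":[0.0365,0,0.0194],"spin":0},{"offset":[0.0365,0,0.0194],"spin":0}]' 0 4
python3 - <<'E'
from h import *
for i in range(2):
    s=manip.read_state();print(s['moment'],s['wrist_force'],s['eef_pos']);p=shot('top','t11.png')
q=shot('scene','s11.png');w=wshot('w11.png')
for n in('scoop_pan','can0_mid'):
  for k in(p,q,w):print(n,[(d['location'],d['conf']) for d in manip.search_frame(k,n)][:4])
x,y=proj(q,[600,-315,80]).astype(int);print(x,y)
c=cv2.imread('pics/s11.png')[y-60:y+65,x-65:x+65];cv2.imwrite('pics/v12.png',np.hstack([cv2.resize(c,(400,385),interpolation=cv2.INTER_CUBIC),cv2.resize(cv2.imread('pics/t11.png')[150:246,365:465],(400,385),interpolation=cv2.INTER_CUBIC)]))
E
```

```text
clock: 23.68
eef_pos: [584.8, -312.7, 173.7]
eef_rot: [3.139, 0.001, -0.001]
wrist_force: [-0.9, 0.2, 1.4]
finger_gap: 22.1
[0.04128063 0.05025762 0.05598562] [-0.88335648  0.2232475   1.35977972] [ 584.83051856 -312.67815659  173.67232819]
[0.06766661 0.05520686 0.02442459] [ 0.28661942 -0.60819187  0.06557866] [ 584.78587562 -312.67092048  173.65426259]
scoop_pan []
scoop_pan [([631.5, -314.0, 86.9], 0.74)]
scoop_pan [([611.0, -316.1, 125.8], 0.74)]
can0_mid []
can0_mid [([664.9, -338.3, 34.6], 0.54), ([796.2, -221.9, 23.6], 0.46)]
can0_mid [([657.4, -336.6, 33.7], 0.86), ([375.6, -344.0, 17.7], 0.25)]
286 270
```

```bash
python3 -m crank '[{"offset":[0,0,0],"spin":0},{"offset":[0,0,0],"spin":0},{"offset":[0,0,0],"spin":0},{"offset":[-0.004,0,0.002],"spin":0},{"offset":[-0.010,0,0.005],"spin":0},{"offset":[-0.016,0,0.008],"spin":0},{"offset":[-0.022,0,0.011],"spin":0},{"offset":[-0.028,0,0.015],"spin":0}]' 0 60 && python3 -m crank '[{"offset":[-0.004,0,0.003],"spin":0},{"offset":[-0.008,0,0.006],"spin":0},{"offset":[-0.010,0,0.010],"spin":0},{"offset":[-0.010,0,0.012],"spin":0},{"offset":[-0.010,0,0.012],"spin":0},{"offset":[-0.010,0,0.012],"spin":0},{"offset":[-0.010,0,0.012],"spin":0},{"offset":[-0.010,0,0.012],"spin":0}]' 0 60
python3 - <<'E'
from h import *
s=manip.read_state();print(s['moment'],s['wrist_force'])
q=shot('scene','s12.png');w=wshot('w12.png');t=shot('top','t12.png')
for n in('scoop_pan','can0_mid'):
  for k in(t,q,w):print(n,[(d['location'],d['conf']) for d in manip.search_frame(k,n)][:5])
E
```

```text
clock: 24.85
eef_pos: [556.2, -312.7, 189.2]
eef_rot: [3.139, 0.001, -0.002]
wrist_force: [-0.3, 0.4, -2.1]
finger_gap: 21.8
clock: 25.52
eef_pos: [546.3, -312.6, 200.9]
eef_rot: [3.14, 0.001, -0.001]
wrist_force: [0.3, 0.5, -2.3]
finger_gap: 21.4
[0.05220178 0.00443225 0.03107411] [ 0.25945667  0.49228014 -2.26260042]
scoop_pan [([599.8, -313.1, 128.2], 0.4)]
scoop_pan [([594.9, -314.1, 91.6], 0.76), ([628.0, 270.9, 65.6], 0.32)]
scoop_pan [([572.1, -312.9, 143.4], 0.83)]
can0_mid [([655.1, -325.4, 29.0], 0.52)]
can0_mid [([662.5, -336.2, 29.8], 0.4)]
can0_mid [([449.0, -376.3, 19.0], 0.29)]
```

Run:
```python
from h import *
s=cv2.imread('pics/s12.png');t=cv2.imread('pics/t12.png');w=cv2.imread('pics/w12.png')
f=lambda c:cv2.resize(cv2.convertScaleAbs(c,alpha=1.5),(400,300),interpolation=cv2.INTER_CUBIC)
cv2.imwrite('pics/v12.png',np.vstack([np.hstack([f(s[215:320,220:360]),f(t[160:235,365:465])]),np.hstack([f(w[0:240,160:480]),f(w)])]))
```

```text
(no output)
```

View pics/v12.png

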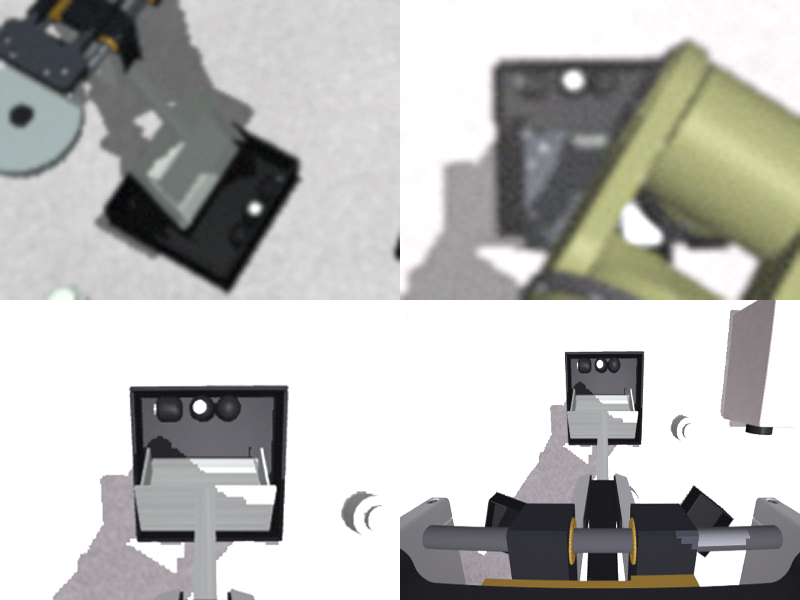

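All three cans are in the tray along its far wall (lower-left view, (168,408), (203,407), (230,407)) and the pan is empty. Now lifting out and carrying the scoop to open bench.

```bash
python3 -m crank '[{"offset":[0,0,0.01],"spin":0},{"offset":[0,0,0.025],"spin":0},{"offset":[0,0,0.045],"spin":0},{"offset":[0,0,0.065],"spin":0},{"offset":[0,0.005,0.08],"spin":0},{"offset":[0.008,0.025,0.085],"spin":0},{"offset":[0.016,0.05,0.085],"spin":0},{"offset":[0.024,0.075,0.085],"spin":0}]' 0 60 && python3 -m crank '[{"offset":[0.009,0.029,0],"spin":0},{"offset":[0.018,0.058,0],"spin":0},{"offset":[0.027,0.087,0],"spin":0},{"offset":[0.036,0.116,0],"spin":0},{"offset":[0.045,0.145,0],"spin":0},{"offset":[0.054,0.174,0],"spin":0},{"offset":[0.063,0.2,0],"spin":0},{"offset":[0.070,0.22,0],"spin":0}]'
```

```text
clock: 26.63
eef_pos: [570.4, -237.2, 287.6]
eef_rot: [3.139, -0.001, -0.003]
wrist_force: [1.0, 0.8, -2.7]
finger_gap: 21.3
clock: 27.3
eef_pos: [640.8, -14.9, 288.5]
eef_rot: [3.139, -0.001, -0.002]
wrist_force: [0.5, -0.8, -1.8]
finger_gap: 21.1
```

Run:
```python
from h import *
s=manip.read_state();print(s['eef_pos'],s['wrist_force'])
w=wshot('w13.png');t=shot('top','t13.png');q=shot('scene','s13.png')
for n in('scoop_pan','can0_mid','tray_in'):
  for k in(t,q):print(n,[(d['location'],d['conf']) for d in manip.search_frame(k,n)][:5])
# tilt: projected pan outline in the wrist view, compare w12 (same tool-relative position expected)
a=cv2.imread('pics/w12.png').astype(int);b=cv2.imread('pics/w13.png').astype(int)
for im in(a,b): print(im[60:200:10,310:330].mean((1,2)).round().astype(int).tolist())
```

```text
[640.75706584 -14.9361867  288.50752547] [ 0.48614971 -0.83260887 -1.8190898 ]
scoop_pan [([615.7, 278.3, 60.4], 0.63)]
scoop_pan [([689.7, -18.7, 181.8], 0.81)]
can0_mid [([654.3, -326.1, 29.1], 0.41), ([558.9, -461.5, 38.6], 0.26)]
can0_mid [([663.0, -340.1, 27.3], 0.6)]
tray_in [([610.0, -323.6, 2.8], 0.81), ([397.8, -528.7, -3.9], 0.8), ([392.7, -119.4, 0.9], 0.66)]
tray_in [([393.5, -524.6, 4.2], 0.97), ([604.3, -315.2, 1.1], 0.87), ([386.9, -111.1, 6.2], 0.76)]
[206, 49, 73, 75, 70, 71, 71, 147, 116, 115, 115, 116, 115, 90]
[181, 181, 185, 182, 184, 184, 185, 142, 105, 104, 105, 105, 104, 103]
```

```bash
python3 -m crank '[{"offset":[0,0,-0.02],"spin":0},{"offset":[0,0,-0.045],"spin":0},{"offset":[0,0,-0.07],"spin":0},{"offset":[0,0,-0.092],"spin":0},{"offset":[0,0,-0.106],"spin":0},{"offset":[0,0,-0.113],"spin":0},{"offset":[0,0,-0.1155],"spin":0},{"offset":[0,0,-0.1155],"spin":0}]' 0 60
```

```text
clock: 28.42
eef_pos: [640.3, -18.4, 172.7]
eef_rot: [3.139, -0.001, -0.004]
wrist_force: [0.4, 0.6, -0.6]
finger_gap: 21.4
```

```bash
python3 -m crank '[{"offset":[0,0,-0.003],"spin":0},{"offset":[0,0,-0.003],"spin":0},{"offset":[0,0,-0.003],"spin":0},{"offset":[-0.0158,0,-0.0101],"spin":0},{"offset":[-0.0309,0,-0.0187],"spin":0},{"offset":[-0.0452,0,-0.0285],"spin":0},{"offset":[-0.0585,0,-0.0395],"spin":0},{"offset":[-0.071,0,-0.0517],"spin":0}]' 0 5
python3 - <<'E'
from h import *
s=manip.read_state();print(s['wrist_force'],s['moment']);q=shot('scene','s14.png');w=wshot('w14.png')
for k in(q,w):print([(d['location'],d['conf']) for d in manip.search_frame(k,'scoop_pan')])
E
```

```text
clock: 29.08
eef_pos: [569.0, -18.4, 121.5]
eef_rot: [3.138, -0.003, -0.004]
wrist_force: [0.7, -0.1, -0.6]
finger_gap: 22.1
[ 0.67146231 -0.06490594 -0.62043157] [ 0.0662764  -0.09070069  0.06903486]
[([793.7, -219.3, 27.1], 0.63), ([666.5, -19.6, 33.6], 0.6)]
[([647.2, -19.3, 67.9], 0.68), ([657.1, -302.3, 18.9], 0.24), ([598.8, -254.2, 13.2], 0.17)]
```

```bash
python3 -m crank '[{"offset":[-0.0111,0,-0.0131],"spin":0},{"offset":[-0.0213,0,-0.0273],"spin":0},{"offset":[-0.0301,0,-0.0422],"spin":0},{"offset":[-0.0375,0,-0.0578],"spin":0},{"offset":[-0.0436,0,-0.074],"spin":0},{"offset":[-0.0483,0,-0.0907],"spin":0},{"offset":[-0.0497,0,-0.0975],"spin":0},{"offset":[-0.0497,0,-0.0985],"spin":0}]' 0 5
python3 - <<'E'
from h import *
s=manip.read_state();print(s['wrist_force'],s['moment']);q=shot('scene','s15.png');w=wshot('w15.png')
for k in(q,w):print([(d['location'],d['conf']) for d in manip.search_frame(k,'scoop_pan')])
a=cv2.imread('pics/w15.png').astype(int);b=cv2.imread('pics/w2.png').astype(int)
for im in(a,b):print(im[0:240:10,314:332].min(2).mean(1).round().astype(int).tolist())
E
```

```text
clock: 29.95
eef_pos: [520.9, -18.5, 23.4]
eef_rot: [3.138, -0.002, -0.004]
wrist_force: [0.4, -0.1, -2.0]
finger_gap: 21.9
[ 0.36037857 -0.12780456 -2.03470628] [-0.00901191 -0.00086386  0.01255561]
[([657.8, -18.1, 2.1], 0.74)]
[([623.4, -18.0, 26.4], 0.56)]
[216, 217, 219, 221, 225, 229, 228, 228, 230, 231, 232, 234, 235, 234, 234, 234, 234, 115, 115, 115, 114, 114, 113, 112]
[237, 239, 240, 243, 246, 248, 246, 247, 248, 248, 249, 249, 249, 138, 138, 137, 136, 136, 135, 134, 134, 133, 132, 132]
```

Pan at z≈2 and the wrist view agrees it's level. Opening and retreating.

```bash
python3 -m crank '[{"offset":[0,0,0],"spin":0},{"offset":[0,0,0],"spin":0},{"offset":[0,0,0],"spin":0},{"offset":[0,0,0],"spin":0},{"offset":[0,0,0],"spin":0},{"offset":[0,0,0],"spin":0},{"offset":[0,0,0],"spin":0},{"offset":[0,0,0],"spin":0}]' 0.6 && python3 -m crank '[{"offset":[0,0,0.02],"spin":0},{"offset":[0,0,0.05],"spin":0},{"offset":[0,0,0.09],"spin":0},{"offset":[0,0,0.13],"spin":0},{"offset":[0,0,0.17],"spin":0},{"offset":[-0.04,0,0.2],"spin":0},{"offset":[-0.08,0,0.22],"spin":0},{"offset":[-0.11,0,0.22],"spin":0}]'
python3 - <<'E'
from h import *
t=shot('top','t16.png');q=shot('scene','s16.png');w=wshot('w16.png')
for n in('scoop_grip','scoop_pan','scoop_lip','can0_mid','tray_in','reel','swab_cup','solvent_bottle','driver','board','weight'):
  for k in(t,q,w):print(n,[(np.round(d['location']).tolist(),round(d['conf'],2)) for d in manip.search_frame(k,n)][:3])
# scoop size/levelness from wrist mask
m=manip.masks_of(w,'scoop_pan')[0]['mask'].astype(np.uint8);ys,xs=np.nonzero(m)
print('mask rows',ys.min(),ys.max(),'lip mid',unproj(w,(xs[ys<ys.min()+4].mean(),ys.min()),1),'rear',unproj(w,(xs[ys>ys.max()-4].mean(),ys.max()),38))
print('expected px: lip',proj(w,[716,-18.5,1]),'foot rear top',proj(w,[453,-18.5,48]))
E
```

```text
clock: 30.82
eef_pos: [521.2, -18.5, 24.3]
eef_rot: [3.138, -0.004, -0.004]
wrist_force: [0.5, -0.1, 0.5]
finger_gap: 56.0
clock: 31.48
eef_pos: [410.8, -18.5, 246.9]
eef_rot: [3.138, -0.008, -0.004]
wrist_force: [-0.0, -0.0, 1.1]
finger_gap: 56.4
scoop_grip [([651.0, -20.0, -2.0], 0.71)]
scoop_grip [([641.0, -23.0, 2.0], 0.86)]
scoop_grip [([544.0, -17.0, 35.0], 0.68)]
scoop_pan [([655.0, -327.0, 28.0], 0.63), ([650.0, -22.0, 1.0], 0.56)]
scoop_pan [([647.0, -21.0, 1.0], 0.97)]
scoop_pan [([545.0, -17.0, 40.0], 0.65), ([416.0, -330.0, 19.0], 0.44)]
scoop_lip [([651.0, -24.0, 3.0], 0.65)]
scoop_lip [([639.0, -17.0, 0.0], 0.56)]
scoop_lip [([540.0, -16.0, 38.0], 0.62)]
can0_mid [([609.0, -322.0, 4.0], 0.27)]
can0_mid []
can0_mid [([381.0, 210.0, 49.0], 0.17)]
tray_in [([398.0, -530.0, -2.0], 0.94), ([390.0, -139.0, 6.0], 0.66), ([610.0, -322.0, 2.0], 0.62)]
tray_in [([395.0, -519.0, 8.0], 0.96), ([603.0, -316.0, 3.0], 0.95), ([388.0, -111.0, 4.0], 0.91)]
tray_in [([590.0, -333.0, 6.0], 0.88), ([391.0, -119.0, 4.0], 0.8), ([392.0, -467.0, 11.0], 0.68)]
reel [([416.0, -340.0, 18.0], 0.8
[... 295 characters left out ...]
bottle [([778.0, 80.0, 85.0], 0.55)]
solvent_bottle [([786.0, 68.0, 76.0], 0.92), ([641.0, -17.0, 1.0], 0.56)]
solvent_bottle []
driver [([788.0, -216.0, 22.0], 0.9), ([655.0, -325.0, 29.0], 0.74)]
driver [([794.0, -223.0, 25.0], 0.72), ([640.0, -20.0, -0.0], 0.37)]
driver []
board [([402.0, 332.0, 6.0], 0.88)]
board [([407.0, 328.0, 5.0], 0.59)]
board [([404.0, 326.0, 4.0], 0.93), ([580.0, 248.0, 64.0], 0.71)]
weight [([562.0, -463.0, 31.0], 0.48)]
weight [([568.0, -473.0, 35.0], 0.57)]
weight []
mask rows 0 153 lip mid [634.65610857 -19.21160967   1.        ] rear [448.58708726 -18.2663259   38.        ]
expected px: lip [321.19742073 -72.65334385] foot rear top [322.26497791 149.96906411]
```

Run:
```python
from h import *
t=shot('top')
ms=[d['mask'] for d in manip.masks_of(t,'scoop_grip')]
im=t['pixels'].min(2)
x,y=proj(t,[690,-18.5,1]).astype(int);reg=im[y-18:y+22,x-25:x+25]>195
ys,xs=np.nonzero(reg);print('lip edge x',unproj(t,(x,ys.min()+y-18),1)[:2],'pan y range',unproj(t,(xs.min()+x-25,y),1)[1],unproj(t,(xs.max()+x-25,y),1)[1])
manip.sign_off()
```

```text
lip edge x [692.48292998 -15.72959062] pan y range 14.992298329735988 -61.751735691559766
the job is handed in; nothing more can be done
```

I carried the job through and handed it in at about 32 s of the 72 s allowed. All three cans are in the large tray and the scoop is back on open bench. `sign_off` gives no verdict, so this rests on my own checks.

**What I did**
- I gripped the scoop, lined it up with the carrier lane and slid it in until the cans rode over the lip against the stop.
- I drew all three cans out together in the pan and lowered it level inside the walls of the largest tray. I then loosened the grip so the scoop could pivot on its lip to about 57°, and the cans slid out.
- I laid the scoop down near (520, -18) mm by pivoting it back on its lip, then opened the gripper and backed off.

**What the last checks showed**
- **Cans:** A picture with the empty scoop still over the tray showed all three in it, along the far wall. The tray reads where it stood before. I had used up my picture views by then, so I did not look at the cans again after carrying the scoop away. A final network search did not pick out the cans either.
- **Scoop:** The networks placed the pan at z ≈ 1–2 mm, and the rear of the scoop's foot was within about 3 pixels of where I expected it. That fits the scoop lying level.
- **Bystanders:** The best network readings put all six within a few mm of their start positions.
- **Forces:** Readings after each move stayed under a few newtons, and nothing suggested contact with the guard.

**One check that disagreed:** A rough brightness measurement put the scoop's lip at x ≈ 692 mm, where I expected about 716. I put that down to the measurement's threshold or search window and handed in without resolving it.

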